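String apple rings on a skewer and hang them in the drying rack

ROBOT

A 6-joint arm with a two-finger parallel gripper is mounted at the origin on a cart in front of the work surface, level with it; the furniture and walls round the work are solid. World frame = base frame: x ahead of the robot, y to its left, z up, the work surface at z = 0. Lengths are in m, angles in degrees, forces in N, time in s.
With the tool pointing down it reaches from about 0.325 to 0.9 m from the base axis. Payload 3.5 kg.
Tool frame: the origin (TCP) lies at the very end of the fingers, on their centre line; the grasp point (between the pads) lies env.grip_depth behind it (env.grip_depth is the distance from the TCP to the grasp point, in m); z points along the fingers, y is the line along which they close (so a half turn about z gives the same grasp; the last joint's range is limited). The gripper opens to 85 mm and grips with 20 to 120 N. Pads are 22 mm wide; open, the fingers measure 114 mm over their backs; the gripper's body (76 mm by 85 mm) begins 54 mm behind the grasp point. The pads swing forward as they close: fully open they stand 13 mm farther back than shut.
Start: joints at [69.534, 15.837, -1.513, 72.651, 0, 84.076], TCP at [0.157, 0.605, 0.198] pointing down, gripper open.
Joint ranges: [-178.77, 178.77], [-48.84, 107.48], [-61.69, 71.31], [-111.58, 123.2], [-90, 87.43], [-180, 180]. Speed limits (degrees/s): [147.25, 147.25, 180, 180, 180, 180].

INTERFACE

Orientations are given as [roll, pitch, yaw] about the fixed x, y, z axes, in that order (R = Rz(yaw) Ry(pitch) Rx(roll)).
In Python, from cell import env, optics gives the robot as it stands.
- The arm moves only by the tool servo_tool, never from a script. Its argument "increments" is a list of rows, each an object of numbers: "hand": the finger opening in mm, from 0 to 85.4; "x", "y", "z": the shift along the tool's x, y, z in mm; "roll": the turn about the tool's z in degrees. A call has 1 to 10 rows; each row is the pose to reach, as a shift and turn from the pose commanded when the call began, along the tool's axes at that moment; what a row does not reach only later rows make up. A row lasts 1/10 s, in which the tool goes at most 50 mm and 8.59 degrees, less where a joint would pass 70% of its speed; a pose out of reach is approached as far as the arm can. A call with a gripper value outside its range is refused whole. The fingers move at their own pace and stop on an object; "grip_force" is the grip in N (left out, the last holds). Time passes only in rows, so rows that repeat a pose let the fingers close. It gives the time, the measured TCP pose, the force, the opening and the grip force at its end, in the units of the state.
- env.state(): the state, without advancing time (a new reading comes with each control period).
- optics.camera(name): name is "scene" or "top"; returns a dict with "img" (400x640x3 uint8, red, green, blue), "intrinsics" (3x3 intrinsics, pixels), "extrinsics" (4x4, takes a point from camera to world coordinates). Camera axes: x right, y down, z forward; pixel columns grow to the right and rows downward; lengths in m; the calibration is good to about 2 mm. A picture is of the moment at which its call begins. There is no depth.
- env.close_job(): hands the job in; it is judged then, once.
The state is a dict: "time": time; "qpos": joint angles; "qvel": joint speeds; "joint_efforts": joint torques, N m; "ee_pos": TCP position; "ee_rot": TCP orientation; "contact_force": force on the tool from outside, world axes, zero at the start; "moment": the same for the moment, N m; "finger_gap": opening from 0.0 (shut) to 1.0 (fully open); "gripper_force": force on a finger pad.
Only numpy, scipy, OpenCV 4.12 (cv2) and the standard library are available. Lean on these libraries where they do the work, as an engineer would, in place of code of your own. Each camera call takes 0.05 s, during which the arm holds its last target. There are 200 camera calls.

TASK

The cored apple rings standing in the wooden slicing guide are to be dried. Take the empty skewer by its handle, run it through the core holes of all four rings where they stand, lift them out together on it and lay the skewer in the empty pair of notches of the wire drying rack, so that it rests in both wire ends with the rings hanging between them. Do not touch the fruit with the gripper, and do not disturb the skewer already hanging there or the things round about.

Things in the scene. Friction and masses are not known exactly. Their poses are not given: they have to be found in the camera images.
- skewer: Empty skewer, lying flat with its shaft level 8 mm above the worktop. Dark wooden handle 85 mm long, 20 wide (y), 16 thick (z); round steel shaft 6 mm thick, 200 long, pointed over the last 15. Origin on the axis at the front of the handle; x runs to the point (middle of the handle: x = -42 mm), z up. Steel collar 15 mm across round the shaft's first 7 mm. 95 g, balanced near the handle front
- skewer_tip (a point): The point of the empty skewer, on its axis, 200 mm ahead of its origin
- skewer_mid (a point): The middle of the empty skewer's useful length, on its axis, 95 mm ahead of its origin
- slicing_guide: Fixed light wooden guide, 104 (x) by 128 (y) by 64 mm high; origin under its centre. Four rings stand on edge in slots at y = -22.5, -7.5, 7.5, 22.5 mm on a shallow V bed, 12 mm high in the middle, between two rows of fingers (tops 64 mm up, 16 to 46 mm either side of the middle plane). The 32 mm channel between the rows is open at both ends and above: the skewer can run along y and be lifted out
- apple_ring_1: Loose apple slice, cream with red skin, 62 mm across, 8 mm thick, about 24 g, with a round core hole 20 mm across; stands on edge in the guide's slot nearest its -y end, with 2.5 mm of play. Origin in the centre of the hole, y along the hole's axis. At the start the hole's centre is 46 mm above the worktop
- apple_ring_2: As apple_ring_1 but 70 mm in diameter, with the same 20 mm hole, in the second slot; hole centre at about 50 mm
- apple_ring_3: As apple_ring_1 but 75 mm in diameter, with the same 20 mm hole, in the third slot; hole centre at about 53 mm
- apple_ring_4: As apple_ring_1 but 67 mm in diameter, with the same 20 mm hole, in the slot nearest the guide's +y end; hole centre at about 48 mm
- drying_rack: Fixed wire drying rack: drip tray 194 (x) by 174 (y) by 16 mm, with upright wire ends 90 mm high at y = -80 and +80 mm; origin under its centre. Each end has two notches in its top wire, at x = -46 mm (empty) and +46 mm (taken). A notch is 24 mm wide at the top, 8 at the bottom between the axes of its 5 mm wire. A skewer in a pair runs along y, its axis 73.5 mm above the worktop
- free_notch (a point): The point halfway between the two empty notches, on the line where the axis of a skewer lying in them runs (rack frame x -46 mm, y 0, height 73.5 mm); same axes as the rack
- loaded_skewer: Second skewer of the same kind, already carrying four apple rings (fixed to it, up to 74 mm across, reaching 44 mm below its axis), lying loose in the rack's other notches with its handle to the rack's -y side. Origin and axes as for the empty skewer. 190 g. To be left alone
- jam_jar: Bystander: glass jar of red jam with a red lid, 65 mm across, 86 mm high; origin under its centre
- mug: Bystander: cream mug with flowers, 82 mm across, 94 mm high, with a handle; origin under the middle of mug and handle
- egg_timer: Bystander: red and white kitchen timer, 62 mm across, 54 mm high; origin under its centre

How it is judged:
By the outcome, as a careful person would: the job done as asked, in the order asked, and still so for the second after the job is handed in, with the robot touching nothing.
It also fails if it takes over 61 s, if anything falls off the work surface, if the arm or the gripper's body presses on something with over 40 N, if the wrist force passes 120 N, or if a joint passes its speed limit or range.

## Working session

There is one attempt and no reset: what is moved stays moved. The work goes in short steps, Python scripts to look and compute and a tool call to move; the robot and the scene stay as the last step left them, time stands still between calls to the robot, and variables do not carry over. Pictures are saved under pics/ and viewed, at most 10 in all, crops included, and the job is handed in when it is done.

Besides the shell and the picture viewer there is one more tool, called as a command line: name --argument value ..., lists and objects as JSON in quotes. servo_tool: Moves the arm, as the interface text tells. Its arguments: {"type":"object","properties":{"increments":{"type":"array"},"grip_force":{"type":"number"}},"required":["increments"]}

```bash
mkdir -p pics; ls; python3 - <<'E'
from cell import env, optics
import cv2, numpy as np
print(env.state(), env.grip_depth)
for n in("scene","top"):
    c=optics.camera(n); cv2.imwrite(f"pics/{n}0.png",c["img"][:,:,::-1]); print(n,np.round(c["intrinsics"],1).tolist(),np.round(c["extrinsics"],4).tolist())
E
```

```text
pics
{'time': 0.0, 'qpos': array([ 6.95335177e+01,  1.58786640e+01, -1.60067228e+00,  7.26506411e+01,
        4.36791859e-05,  8.40765452e+01]), 'qvel': array([-0.02949067,  0.05390336,  0.09077957,  0.01699186,  0.01776371,
        0.02626061]), 'joint_efforts': array([-9.44687745e-04, -4.45509052e+01,  2.95203817e+01,  1.64582004e-02,
       -7.20764274e-05, -1.50012772e-05]), 'ee_pos': array([0.15663301, 0.60414824, 0.19723213]), 'ee_rot': array([-1.79870721e+02, -1.34570647e-02,  1.65456957e+02]), 'contact_force': array([-0.43452439, -0.02240093, -0.7535516 ]), 'moment': array([-0.00493392,  0.07210274, -0.0280353 ]), 'gripper_force': 0.0, 'finger_gap': 1.0010246380308307} 0.0187
scene [[413.9, 0.0, 326.8], [0.0, 413.9, 202.0], [0.0, 0.0, 1.0]] [[0.8914, -0.2042, 0.4045, 0.0963], [-0.4525, -0.3536, 0.8187, -1.0271], [-0.0241, -0.9128, -0.4076, 0.5376], [0.0, 0.0, 0.0, 1.0]]
top [[370.5, 0.0, 323.4], [0.0, 370.5, 196.3], [0.0, 0.0, 1.0]] [[-0.0157, -0.9876, 0.1565, 0.4077], [-0.9998, 0.0142, -0.0105, -0.1081], [0.0081, -0.1566, -0.9876, 1.0121], [0.0, 0.0, 0.0, 1.0]]
```

View pics/top0.png

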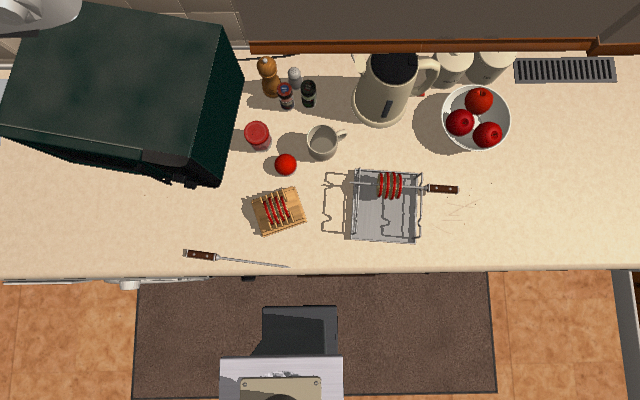

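View pics/scene0.png

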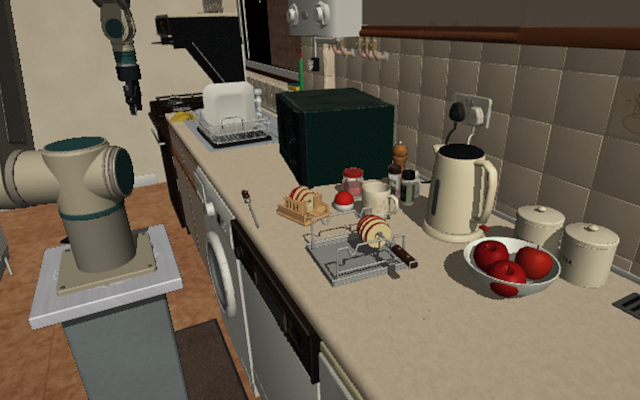

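The top view shows the empty skewer (handle px ~(200,255), tip ~(289,267)), the guide at ~(278,211) and the rack at ~(385,205). The scene view shows the same items from the right. I'll enlarge the crop for accurate pixels.

```bash
python3 - <<'E'
import cv2
i=cv2.imread("pics/top0.png")
a=cv2.resize(i[175:280,175:315],None,fx=5.7,fy=5.7,interpolation=cv2.INTER_CUBIC);cv2.imwrite("pics/c1.png",a)
a=cv2.resize(i[155:255,310:465],None,fx=5,fy=5,interpolation=cv2.INTER_CUBIC);cv2.imwrite("pics/c2.png",a)
E
```

```text
(no output)
```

View pics/c1.png

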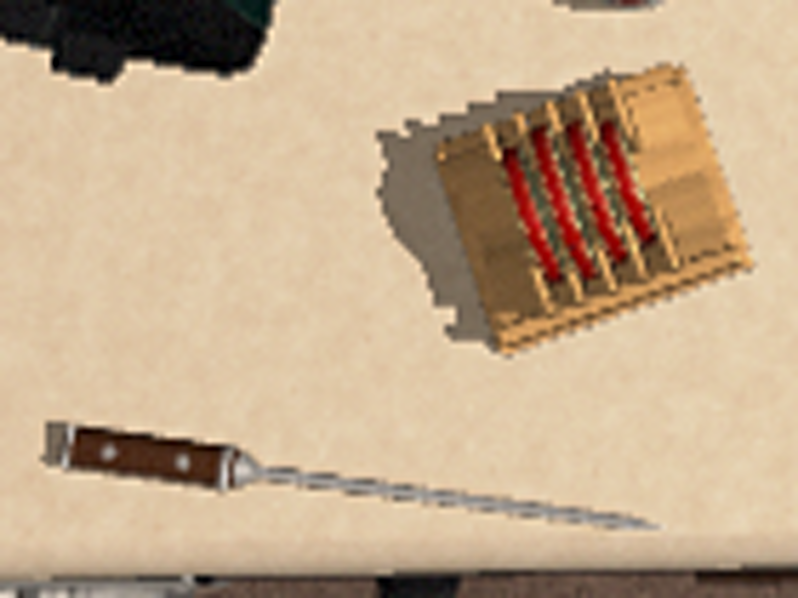

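View pics/c2.png

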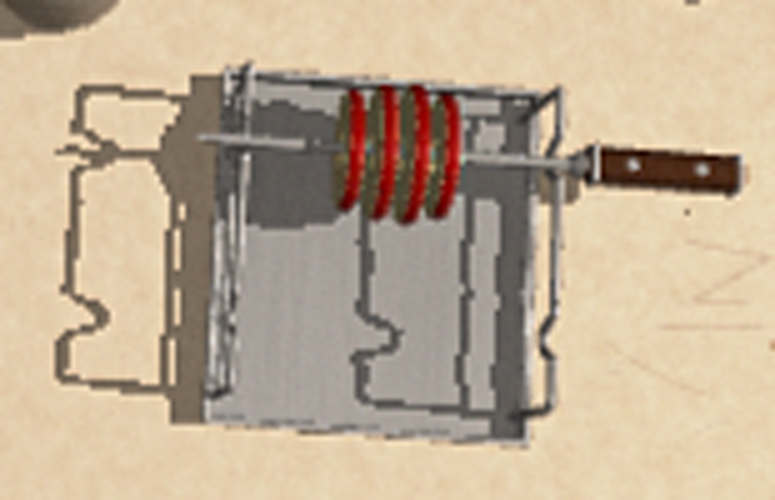

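The crops show the skewer tip at crop px (655,525), handle front ~(232,467) and handle back ~(50,443). The guide corners are (505,352), (750,265), (685,65) and (440,150), with four red ring arcs between. The rack has a near-side empty notch pair at ~(235,310) and (545,335), and the loaded skewer's handle points right (-y). Next I'll convert these to world positions.

```bash
cat > h.py <<'E'
import numpy as np, cv2
from cell import env, optics
def cam(n):
    c=optics.camera(n); return c["img"],c["intrinsics"],c["extrinsics"]
def ray(K,E,uv,z):
    uv=np.atleast_2d(uv).astype(float); d=np.c_[uv,np.ones(len(uv))]@np.linalg.inv(K).T@E[:3,:3].T
    return E[:3,3]+d*((z-E[2,3])/d[:,2:])
def proj(K,E,P):
    q=(np.atleast_2d(P)-E[:3,3])@E[:3,:3]@K.T; return q[:,:2]/q[:,2:]
E
python3 - <<'E'
from h import *
im,K,E=cam("top")
f=lambda p,s,o:(np.array(p)+.5)/s-.5+np.array(o)
np.set_printoptions(precision=4,suppress=True)
c1=lambda p:f(p,5.7,(175,175)); c2=lambda p:f(p,5,(310,155))
s=ray(K,E,c1([(655,525),(232,467),(50,443)]),.008); print("skewer",s,np.linalg.norm(s[0]-s[1]),np.linalg.norm(s[0]-s[2]))
for z in(0,.012):
    g=ray(K,E,c1([(505,352),(750,265),(685,65),(440,150)]),z); print("guide",z,g,g.mean(0),np.linalg.norm(g-np.roll(g,-1,0),axis=1))
t=ray(K,E,c2([(205,421),(527,442)]),.016);print("tray",t,np.linalg.norm(t[0]-t[1]))
l=ray(K,E,c2([(200,137),(590,163),(742,175)]),.0735);print("loaded",l,np.linalg.norm(l[0]-l[1]),np.linalg.norm(l[0]-l[2]))
# red ring masks
hsv=cv2.cvtColor(im,cv2.COLOR_RGB2HSV); m=(((hsv[...,0]<8)|(hsv[...,0]>172))&(hsv[...,1]>150)&(hsv[...,2]>80)).astype(np.uint8)
m[:, :250]=0;m[:185]=0;m[240:]=0;m[:,310:]=0
n,L,st,ce=cv2.connectedComponentsWithStats(m,connectivity=4);print(st[1:],ce[1:])
for k in ("top",):
    print("box handle")
b=(hsv[...,2]<110)&(hsv[...,1]>90);b[:240]=0;b[265:]=0;b[:,:180]=0;b[:,225:]=0
v,u=np.nonzero(b);print(len(u),u.min(),u.max(),ray(K,E,[(u.mean(),v.mean())],.016))
E
```

```text
skewer [[ 0.3785 -0.0256  0.008 ]
 [ 0.4083  0.1722  0.008 ]
 [ 0.4208  0.2577  0.008 ]] 0.20010640587902065 0.28644377612580885
guide 0 [[ 0.4604  0.0463  0.    ]
 [ 0.5002 -0.0707  0.    ]
 [ 0.5983 -0.0399  0.    ]
 [ 0.5581  0.0787  0.    ]] [0.5293 0.0036 0.    ] [0.1236 0.1028 0.1251 0.1029]
guide 0.012 [[ 0.4598  0.0445  0.012 ]
 [ 0.4991 -0.0711  0.012 ]
 [ 0.596  -0.0407  0.012 ]
 [ 0.5564  0.0764  0.012 ]] [0.5278 0.0023 0.012 ] [0.1221 0.1016 0.1237 0.1017]
tray [[ 0.4495 -0.1897  0.016 ]
 [ 0.4356 -0.3617  0.016 ]] 0.17256467718860163
loaded [[ 0.5929 -0.1864  0.0735]
 [ 0.5764 -0.3875  0.0735]
 [ 0.569  -0.4657  0.0735]] 0.201751623313303 0.2803397909951875
[[275 196  10  25  69]
 [280 196   9  21  55]
 [269 198  10  26  71]
 [264 202   9  22  59]] [[279.029  208.7536]
 [284.2727 206.7455]
 [273.0704 210.6761]
 [267.678  212.7288]]
box handle
175 187 216 [[0.4141 0.2093 0.016 ]]
```

```bash
python3 - <<'E'
import cv2
i=cv2.imread("pics/scene0.png")
a=cv2.resize(i[170:285,235:425],None,fx=4.2,fy=4.2,interpolation=cv2.INTER_CUBIC);cv2.imwrite("pics/c3.png",a)
E
```

```text
(no output)
```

View pics/c3.png

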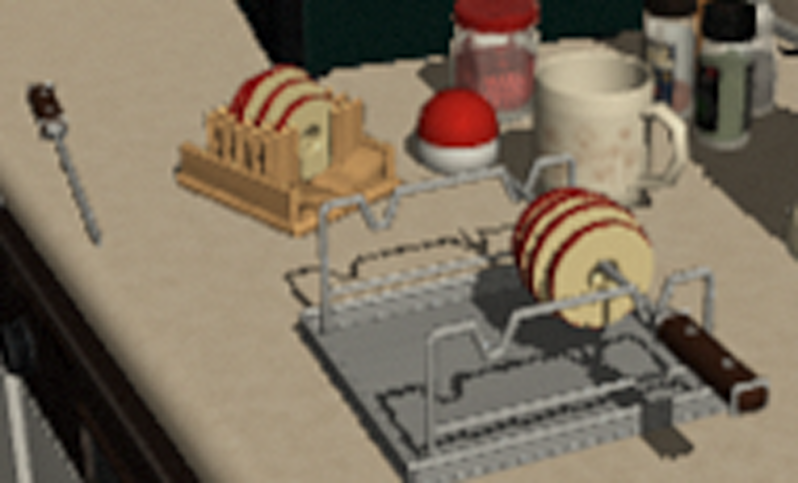

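The scene crop agrees: the empty near notches are at crop (380,222) and (493,352), and the smallest ring faces -y. I'll refine the guide pose from the rings and cross-check both poses in the scene camera.

```bash
cat > fit.py <<'E'
from h import *
from scipy.optimize import minimize
np.set_printoptions(precision=4,suppress=True)
rings=[(-.0225,.046,.031),(-.0075,.050,.035),(.0075,.053,.0375),(.0225,.048,.0335)]
data={}
for n in("top","scene"):
    im,K,E=cam(n);hsv=cv2.cvtColor(im,cv2.COLOR_RGB2HSV)
    m=(((hsv[...,0]<8)|(hsv[...,0]>172))&(hsv[...,1]>150)&(hsv[...,2]>80)).astype(float)
    data[n]=(m,K,E)
def T(p,P): 
    c,s=np.cos(p[2]),np.sin(p[2]); return P@np.array([[c,s,0],[-s,c,0],[0,0,1]])+[p[0],p[1],0]
def render(p,K,E,S=8):
    im=np.zeros((400,640),np.uint8); big=np.zeros((60*S,70*S),np.uint8); o=np.array([245,185])
    for y,zc,r in rings:
        a=np.linspace(0,np.pi,40)
        for a0,a1 in zip(a[:-1],a[1:]):
            P=np.array([[r*np.cos(t),y+d,zc+r*np.sin(t)] for t,d in((a0,-.004),(a0,.004),(a1,.004),(a1,-.004))])
            q=(proj(K,E,T(p,P))-o+.5)*S-.5
            cv2.fillConvexPoly(big,np.round(q*16).astype(np.int32),255,shift=4)
    return cv2.resize(big,(70,60),interpolation=cv2.INTER_AREA)/255.
m,K,E=data["top"]; m=m[185:245,245:315]; m[:,68:]=0
f=lambda p:((cv2.GaussianBlur(render(p,K,E),(0,0),1)-cv2.GaussianBlur(m,(0,0),1))**2).sum()
p0=np.array([.5285,.003,np.radians(18.5)])
r=minimize(f,p0,method="Nelder-Mead",options=dict(initial_simplex=p0+np.vstack([np.zeros(3),np.diag([.006,.006,.06])]),xatol=1e-5,fatol=1e-4))
print(r.x[:2],np.degrees(r.x[2]),r.fun,f(p0))
ms,Ks,Es=data["scene"]
cs=lambda q:(np.array(q)-[235,170]+.5)*4.2-.5
for p in (r.x,p0):
    print("hole ring1 -y face, guide base corners in c3",cs(proj(Ks,Es,T(p,np.array([[0,-.0265,.046],[-.052,-.064,0],[.052,-.064,0],[-.052,.064,0]])))).round())
rk=np.array([.5392,-.2835,np.radians(-4.6)])
print("notches c3",cs(proj(Ks,Es,T(rk,np.array([[-.046,-.08,.0675],[-.046,.08,.0675],[.046,-.08,.0735],[-.097,-.087,.016],[-.097,.087,.016]])))).round())
E
python3 fit.py
```

```text
[0.5275 0.0043] 19.835293273366908 19.57318332920579 30.885454417440375
hole ring1 -y face, guide base corners in c3 [[313. 140.]
 [300. 242.]
 [406. 191.]
 [176. 188.]]
hole ring1 -y face, guide base corners in c3 [[315. 141.]
 [299. 243.]
 [407. 192.]
 [178. 188.]]
notches c3 [[499. 356.]
 [382. 228.]
 [655. 309.]
 [415. 470.]
 [301. 316.]]
```

```bash
cat > mv.py <<'E'
import sys,numpy as np
# cmd pose x y z(mm) yaw  -> target ; prints tool increments, number of rows
a=list(map(float,sys.argv[1:9])); x,y,z,w,X,Y,Z,W=a
c,s=np.cos(np.radians(w)),np.sin(np.radians(w)); dx,dy=X-x,Y-y
print("x %.1f y %.1f z %.1f roll %.1f rows>=%.1f / %.1f"%(c*dx+s*dy, s*dx-c*dy, z-Z, (w-W+180)%360-180, np.linalg.norm([dx,dy,Z-z])/50,abs((w-W+180)%360-180)/8.59))
E
python3 mv.py 157 605 198 165.46 413.5 206.8 100 81.4
```

```text
x -348.3 y -321.1 z 98.0 roll 84.1 rows>=9.7 / 9.8
```

servo_tool --increments '[{"x":-348.3,"y":-321.1,"z":98,"roll":84.1,"hand":45},{"x":-348.3,"y":-321.1,"z":98,"roll":84.1,"hand":45},{"x":-348.3,"y":-321.1,"z":98,"roll":84.1,"hand":45},{"x":-348.3,"y":-321.1,"z":98,"roll":84.1,"hand":45},{"x":-348.3,"y":-321.1,"z":98,"roll":84.1,"hand":45},{"x":-348.3,"y":-321.1,"z":98,"roll":84.1,"hand":45},{"x":-348.3,"y":-321.1,"z":98,"roll":84.1,"hand":45},{"x":-348.3,"y":-321.1,"z":98,"roll":84.1,"hand":45},{"x":-348.3,"y":-321.1,"z":98,"roll":84.1,"hand":45},{"x":-348.3,"y":-321.1,"z":98,"roll":84.1,"hand":45}]'

```text
time: 1.25
ee_pos: [0.4144, 0.2041, 0.1]
ee_rot: [180.0, 0.0, 80.9]
contact_force: [0.2, 0.7, 0.2]
finger_gap: 0.528
gripper_force: 0.0
```

servo_tool --increments '[{"x":0,"y":0,"z":0,"roll":0},{"x":0,"y":0,"z":0,"roll":0},{"x":0,"y":0,"z":0,"roll":0}]'

```text
invalid input
```

servo_tool --increments '[{"x":0,"y":0,"z":35,"roll":0,"hand":45},{"x":0,"y":0,"z":60,"roll":0,"hand":45},{"x":0,"y":0,"z":60,"roll":0,"hand":45},{"x":0,"y":0,"z":60,"roll":0,"hand":45},{"x":0,"y":0,"z":60,"roll":0,"hand":45}]'

```text
time: 1.75
ee_pos: [0.4147, 0.2074, 0.0418]
ee_rot: [179.9, -0.1, 81.4]
contact_force: [0.2, -0.1, -0.2]
finger_gap: 0.528
gripper_force: 0.0
```

```bash
python3 - <<'E'
from h import *
print(env.state()["ee_pos"],env.state()["ee_rot"],env.state()["finger_gap"])
im,K,E=cam("top");s=im[170:285,160:300,::-1]
a=cv2.resize(s,None,fx=5,fy=5,interpolation=cv2.INTER_CUBIC)
im,K,E=cam("scene");b=cv2.resize(im[150:255,190:330,::-1],None,fx=5,fy=5,interpolation=cv2.INTER_CUBIC)
cv2.imwrite("pics/g1.png",cv2.resize(np.vstack([a,b]),(380,600)))
E
```

```text
[0.41471743 0.20741008 0.04182533] [ 1.79865773e+02 -6.59383020e-02  8.13924058e+01] 0.5276131888091643
```

View pics/g1.png

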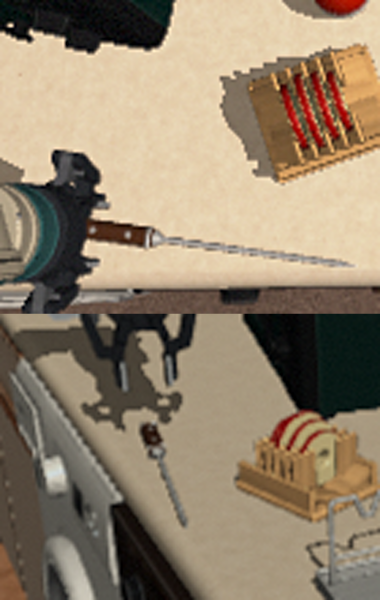

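The fingers straddle the handle: top view handle at about (115,232), gripper just left of it. Descending and closing.

servo_tool --increments '[{"x":0,"y":0,"z":20,"roll":0,"hand":45},{"x":0,"y":0,"z":33,"roll":0,"hand":45},{"x":0,"y":0,"z":37,"roll":0,"hand":45},{"x":0,"y":0,"z":37,"roll":0,"hand":45},{"x":0,"y":0,"z":37,"roll":0,"hand":30},{"x":0,"y":0,"z":37,"roll":0,"hand":30}]'

```text
time: 2.45
ee_pos: [0.4144, 0.2071, 0.0043]
ee_rot: [179.9, -0.1, 81.4]
contact_force: [0.4, -0.3, -0.2]
finger_gap: 0.355
gripper_force: 0.0
```

servo_tool --increments '[{"x":0,"y":0,"z":0,"roll":0,"hand":10},{"x":0,"y":0,"z":0,"roll":0,"hand":10},{"x":0,"y":0,"z":0,"roll":0,"hand":10},{"x":0,"y":0,"z":0,"roll":0,"hand":10},{"x":0,"y":0,"z":0,"roll":0,"hand":5},{"x":0,"y":0,"z":0,"roll":0,"hand":5}]' --grip_force 90

```text
time: 3.05
ee_pos: [0.4135, 0.2067, 0.0034]
ee_rot: [-180.0, 0.0, 81.4]
contact_force: [-1.5, -0.5, 0.4]
finger_gap: 0.058
gripper_force: 0.0
```

The fingers closed to 5 mm with no force, so they missed. Looking.

```bash
python3 - <<'E'
from h import *
print(env.state()["ee_pos"],env.state()["finger_gap"])
im,K,E=cam("scene"); print(proj(K,E,[[.4147,.2074,.042],[.4083,.1722,.008],[.4208,.2577,.008],[.3785,-.0256,.008],[.4135,.2067,.008]]))
b=cv2.resize(im[150:255,190:330,::-1],None,fx=5,fy=5,interpolation=cv2.INTER_CUBIC)
cv2.imwrite("pics/g2.png",b)
E
```

```text
[0.41345668 0.20668978 0.00339505] 0.058296093974709765
[[245.75216747 186.87648391]
 [248.12944858 200.6783771 ]
 [244.20332746 191.05106269]
 [258.87212047 227.83880157]
 [246.53913745 196.65574953]]
```

View pics/g2.png

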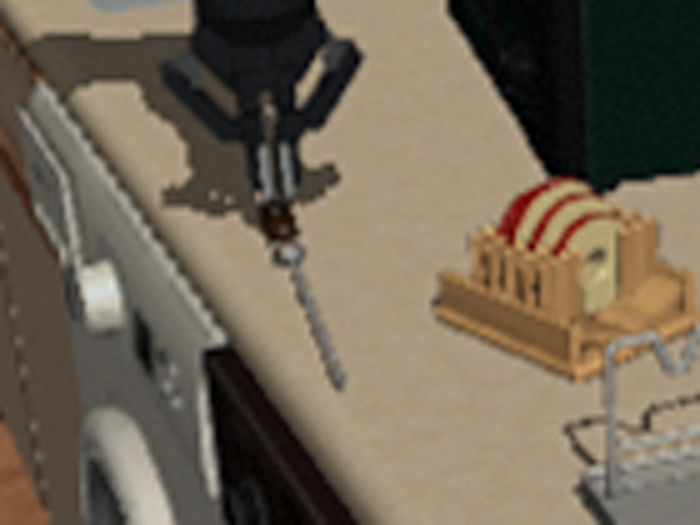

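The closed fingers appear to end at ~(246,189), above or behind the handle (handle visible from (246,191) to (248,200)). I'll check numerically against the projection.

```bash
python3 - <<'E'
from h import *
im,K,E=cam("scene")
print(proj(K,E,[[.4135,.2067,z] for z in(.0034,.022,.04,.06,.08)]).round(1).tolist())
print(proj(K,E,[[.4208,.2577,.016],[.4208+.0099,.2577-.0015,.016],[.4208-.0099,.2577+.0015,.016],[.4083,.1722,.016]]).round(1).tolist())
for v in range(174,206):
    print(v,' '.join('%3d,%3d,%3d'%tuple(im[v,u]) for u in range(239,254)))
E
```

```text
[[246.7, 197.9], [246.1, 192.7], [245.5, 187.6], [244.9, 181.8], [244.2, 176.0]]
[[244.0, 188.9], [246.9, 188.4], [241.0, 189.3], [247.9, 198.4]]
174  24, 26, 27  23, 23, 27  21, 24, 26  47, 45, 41  70, 64, 54  71, 65, 55  41, 37, 34  20, 23, 24  23, 26, 27  26, 26, 29  25, 26, 29  24, 27, 27  19, 20, 22  19, 22, 23  16, 17, 21
175  21, 25, 26  24, 26, 30  20, 22, 24  41, 39, 37  69, 63, 53  60, 53, 45  27, 27, 25  21, 22, 24  27, 27, 30  21, 23, 26  23, 24, 26  21, 23, 27  25, 27, 25  33, 33, 33  49, 48, 44
176  23, 24, 26  24, 24, 27  21, 23, 26  35, 32, 33  69, 64, 53  61, 54, 46  28, 28, 25  22, 22, 25  23, 25, 27  23, 25, 27  22, 24, 27  50, 48, 44 107, 96, 81 127,116, 97 131,120, 99
177  21, 23, 24  23, 26, 26  22, 25, 26  26, 28, 28  66, 59, 50  52, 46, 40  18, 17, 17  15, 18, 20  23, 24, 27  19, 22, 24  30, 31, 32 117,106, 89 166,151,124 175,159,132 172,155,128
178  22, 23, 23  23, 23, 25  20, 20, 23  42, 43, 43  57, 54, 47  42, 38, 33  28, 28, 27  55, 57, 55  42, 44, 43  15, 17, 18  57, 54, 49 152,137,116 174,158,132 171,155,130 168,154,128
179  29, 29, 26  14, 15, 17  37, 3
[... 4233 characters left out ...]
,125 169,152,125 170,154,128 124,114, 96  76, 70, 63  67, 65, 60  67, 67, 64 110,108,104  83, 83, 78 132,125,110 166,151,128 168,151,126 168,152,126
203 168,152,128 168,152,126 168,152,127 165,150,124 169,153,125 153,138,116 137,125,105 125,113, 95 119,108, 91 121,116,107 108,106,101 156,142,120 173,156,129 168,154,129 168,154,128
204 168,154,128 169,154,128 170,153,128 167,152,127 170,153,129 168,151,127 170,153,130 172,157,130 176,159,132 124,117,101 116,116,111 143,134,118 165,150,125 171,154,129 168,154,127
205 168,153,127 168,153,128 170,154,130 172,156,131 168,154,129 168,153,128 170,154,128 171,156,129 173,156,129 108, 98, 81 100, 99, 94 120,115,105 155,140,118 169,153,128 167,152,126
```

The finger ends sit at v≈189. For this x,y that means z≈0.03, so the fingers end ~30 mm above where the TCP reading puts them, and they closed above the handle. I'll open, go down in stages and watch the force.

servo_tool --increments '[{"x":0,"y":0,"z":0,"roll":0,"hand":40},{"x":0,"y":0,"z":0,"roll":0,"hand":40},{"x":0,"y":0,"z":0,"roll":0,"hand":40},{"x":0,"y":0,"z":0,"roll":0,"hand":40},{"x":0,"y":0,"z":8,"roll":0,"hand":40},{"x":0,"y":0,"z":14,"roll":0,"hand":40},{"x":0,"y":0,"z":18,"roll":0,"hand":40},{"x":0,"y":0,"z":18,"roll":0,"hand":40}]' --grip_force 30

```text
time: 3.95
ee_pos: [0.4124, 0.2063, -0.0156]
ee_rot: [-179.9, 0.1, 81.4]
contact_force: [0.3, -0.1, 0.1]
finger_gap: 0.469
gripper_force: 0.0
```

```bash
python3 - <<'E'
from h import *
s=env.state();print(s["ee_pos"],s["finger_gap"],s["contact_force"],s["moment"])
im,K,E=cam("scene")
p=s["ee_pos"];print(proj(K,E,[p+[0,0,z] for z in(0,.02,.04)]).round(1).tolist())
for v in range(178,200):
    print(v,' '.join('%3d'%im[v,u,1] for u in range(230,262)))
E
```

```text
[ 0.41240137  0.20634372 -0.01561502] 0.46896541524112356 [ 0.29609066 -0.12084376  0.06914498] [0.00044492 0.0298744  0.02224074]
[[247.0, 203.3], [246.4, 197.8], [245.7, 192.1]]
178  45  60  67  45  20  15  14  18  28  58  67  66  67  66  68  63 106 148 159 138  66  15  26  24  25  26  24  23  24  18  71 136
179  26  34  42  33  20  21  20  17  40  62  67  68  66  67  67  65  61 104 150 162 104  35  23  28  26  24  22  17  17  43 117 151
180  25  23  20  22  19  28  25  23  52  66  67  69  69  67  67  66  63  59 104 149 109  41  23  26  25  21  48  95 109 119 148 154
181  24  27  26  24  23  25  25  23  58  68  67  69  68  67  66  68  67  65  58 138  90  18  22  24  19  47 108 154 160 159 155 154
182  25  26  24  21  24  27  26  26  59  68  69  66  67  69  67  65  67  65  64 143  90   6  23  19  13 100 152 162 157 156 154 152
183  32  26  25  24  27  25  24  25  58  68  68  69  67  67  66  65  66  66  64 112  67  39  90  58  13 122 134 123 121 145 155 155
184  53  53  51  42  29  22  27  28  48  63  67  67  69  68  67  65  67  64  64  66  32  60 131  88  22  79  77  61  63 104 146 
[... 1283 characters left out ...]
  53  54 102 145 153 153 151 150 150 150
195 104 119 117 120  85  65  67  72 104 119 147 154  81  17  20  32  62  51  30 104 122  85  63  61  56 132 155 155 152 152 151 151
196 150 162 160 164 104  63  62  60 107 148 158 158  98  23  17  33  67  52  20  54 139 105  57  98 113 143 155 153 152 151 151 152
197 160 157 157 160  99  59  64  62 105 144 156 157 137  65   9  19  26  27  48 108 155 134 114 145 156 153 154 152 152 151 152 153
198 154 157 160 160 132 119 118  83  55 130 155 159 163  89  76  80  64  73  84 109 151 161 158 156 155 154 153 151 151 149 150 151
199 153 158 156 159 157 157 158 128 110 143 153 152 156 125 121  91 114 136 125 100 109 145 156 151 151 151 153 152 153 152 153 152
```

The fingers now straddle the handle (left tip (238,195), right tip (253,193)), tips at z≈18 mm. Next, narrow the opening and go the last bit down.

servo_tool --increments '[{"x":0,"y":0,"z":0,"roll":0,"hand":28},{"x":0,"y":0,"z":0,"roll":0,"hand":28},{"x":0,"y":0,"z":3,"roll":0,"hand":28},{"x":0,"y":0,"z":6,"roll":0,"hand":28},{"x":0,"y":0,"z":8,"roll":0,"hand":28},{"x":0,"y":0,"z":8,"roll":0,"hand":28},{"x":0,"y":0,"z":8,"roll":0,"hand":28}]'

```text
time: 4.7
ee_pos: [0.4133, 0.2067, -0.0227]
ee_rot: [-180.0, 0.0, 81.4]
contact_force: [0.4, 1.0, 0.3]
finger_gap: 0.326
gripper_force: 0.0
```

```bash
python3 - <<'E'
from h import *
s=env.state();print(s["ee_pos"],s["finger_gap"],s["contact_force"],s["moment"])
im,K,E=cam("scene")
p=s["ee_pos"];print(proj(K,E,[p+[0,0,z] for z in(0,.02,.04)]).round(1).tolist())
for v in range(184,203):
    print(v,' '.join('%3d'%im[v,u,1] for u in range(234,258)))
E
```

```text
[ 0.4133335   0.20665139 -0.02270446] 0.3259406873189843 [0.43138213 0.98698715 0.27381188] [-0.01312312  0.02865303  0.02683875]
[[247.5, 205.2], [246.8, 199.7], [246.2, 194.1]]
184  23  26  24  23  26  24  57  70  69  67  64  65  65  67  57  29  18  16  20  26 107 158 141 126
185  23  24  22  23  24  19  49  65  69  67  67  69  66  67  57  25  72  66  25  30 107 128  90  62
186  50  42  25  20  27  25  36  60  67  67  68  67  67  69  61  26 103 108  49  25  56  66  62  66
187  71  64  33  14  29  86  77  66  70  66  66  68  68  68  70  30  88 115  62  20  57  70  67  66
188  67  70  41  20  32 122 108  69  65  66  66  67  64  65  68  30  76 119  71  18  57  68  68  68
189  65  69  43  25  20 118 106  66  69  72  60  88 134  96  65  33  59 129  82  18  57  69  67  66
190  62  69  49  28  16 117 116  75  63  55  36  75 131  92  61  39  63 129  86  25  50  66  66  58
191 121  88  47  27  19 109 121  74  37  21  37  74  42  37  61  45  51 124  89  28  44  61  62 101
192 165 110  53  31  19  82 125  70  14  20  46  82  50  27  59  46  32 120  97  37  42 103  81 133
193 128  89  61  37  
[... 278 characters left out ...]

196 158 159 103  59  54  61 126 103  60  28  16  32  67  54  21  45  52  66  60 129 153 152 153 152
197 157 158 103  61  65  71  97  96 113  67  14  19  25  30  52 114 111  70  98 143 154 154 152 152
198 157 158 133  83  61  60  53  77 146  92  79  77  63  73  84 114 134 125 147 158 156 152 154 151
199 155 156 155 129 112 114 113 113 146 126 120  94 114 136 126 102 111 146 156 152 152 154 153 152
200 154 152 150 153 154 156 155 155 154 161 113  47 127 165 157 131  91 132 155 152 150 153 156 155
201 156 156 152 153 153 153 152 150 153 160 102  44  97 132 137 100 100 143 153 153 153 151 154 153
202 157 157 154 153 153 151 150 152 152 156 116  67  65  67 109  81 121 153 152 153 154 152 150 150
```

servo_tool --increments '[{"x":0,"y":0,"z":2,"roll":0,"hand":28},{"x":0,"y":0,"z":4,"roll":0,"hand":28},{"x":0,"y":0,"z":4,"roll":0,"hand":28},{"x":0,"y":0,"z":4,"roll":0,"hand":10},{"x":0,"y":0,"z":4,"roll":0,"hand":10},{"x":0,"y":0,"z":4,"roll":0,"hand":10},{"x":0,"y":0,"z":4,"roll":0,"hand":10},{"x":0,"y":0,"z":4,"roll":0,"hand":10}]' --grip_force 100

```text
time: 5.55
ee_pos: [0.4135, 0.2067, -0.0263]
ee_rot: [180.0, -0.0, 81.4]
contact_force: [-1.6, -1.3, 4.8]
finger_gap: 0.196
gripper_force: 98.6
```

Gripped at 98 N. Lift, then swing to the pre-insertion pose.

```bash
python3 mv.py 413.5 206.8 43 81.4 420.9 310.7 43 109.2
```

```text
x 103.8 y -8.2 z 0.0 roll -27.8 rows>=2.1 / 3.2
```

servo_tool --increments '[{"x":0,"y":0,"z":-15,"roll":0,"hand":10},{"x":0,"y":0,"z":-40,"roll":0,"hand":10},{"x":0,"y":0,"z":-60,"roll":0,"hand":10},{"x":0,"y":0,"z":-70,"roll":0,"hand":10},{"x":0,"y":0,"z":-70,"roll":0,"hand":10}]'

```text
time: 6.05
ee_pos: [0.4148, 0.2072, 0.0445]
ee_rot: [179.8, -0.1, 81.4]
contact_force: [-0.4, -0.3, -0.8]
finger_gap: 0.195
gripper_force: 98.1
```

servo_tool --increments '[{"x":26,"y":-2,"z":0,"roll":-6.9,"hand":10},{"x":52,"y":-4.1,"z":0,"roll":-13.9,"hand":10},{"x":78,"y":-6.1,"z":0,"roll":-20.8,"hand":10},{"x":103.8,"y":-8.2,"z":0,"roll":-27.8,"hand":10},{"x":103.8,"y":-8.2,"z":0,"roll":-27.8,"hand":10},{"x":103.8,"y":-8.2,"z":0,"roll":-27.8,"hand":10},{"x":103.8,"y":-8.2,"z":0,"roll":-27.8,"hand":10},{"x":103.8,"y":-8.2,"z":0,"roll":-27.8,"hand":10}]'

```text
time: 6.85
ee_pos: [0.4203, 0.3094, 0.0428]
ee_rot: [-179.9, 0.0, 109.1]
contact_force: [0.4, -0.2, -1.5]
finger_gap: 0.196
gripper_force: 98.1
```

```bash
python3 - <<'E'
from h import *
s=env.state();print(s["ee_pos"],s["ee_rot"],s["finger_gap"])
G=np.array([.5278,.0038]);w=np.radians(19.2);Y=np.array([-np.sin(w),np.cos(w)])
o=[*(G+.29*Y),.078];t=[*(G+.09*Y),.078]
out=[]
for n,sc in(("top",6),("scene",6)):
    im,K,E=cam(n);np.save(f"pics/{n}_pre.npy",im)
    a,b=proj(K,E,[o,t]);print(n,"pred origin",a,"tip",b)
    c=(a+b)/2;u0,v0=int(c[0])-60,int(c[1])-45
    out.append(cv2.resize(im[v0:v0+90,u0:u0+120,::-1],None,fx=4.4,fy=3.3*4.4/4.4*1.0,interpolation=cv2.INTER_CUBIC));print(u0,v0)
cv2.imwrite("pics/p1.png",np.vstack(out))
print(np.vstack(out).shape)
E
```

```text
[0.42029274 0.30942873 0.04280474] [-1.79913323e+02  2.68545825e-02  1.09072864e+02] 0.19599811230403955
top pred origin [165.23456076 247.49183394] tip [241.76038214 220.00740232]
143 188
scene pred origin [243.6526652  169.17893402] tip [282.42727641 183.32950076]
203 131
(594, 528, 3)
```

View pics/p1.png

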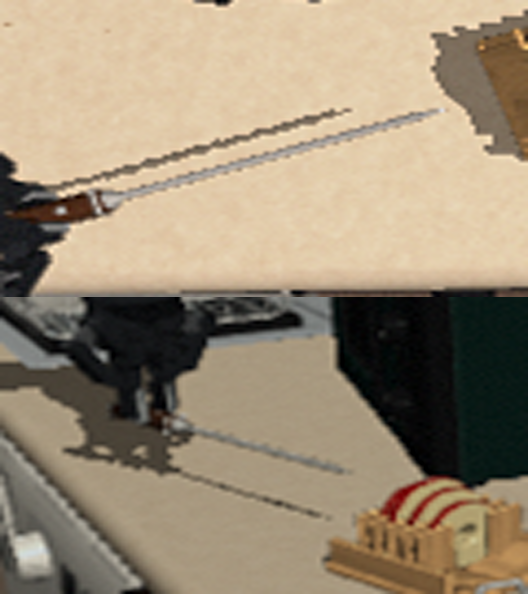

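The skewer is held level and points toward the guide: tip in top at (243,221), in scene at (283,184), near predictions. I'll triangulate the shaft from both images.

```bash
cat > shaft.py <<'E'
from h import *
from scipy.optimize import least_squares
np.set_printoptions(precision=4,suppress=True)
def shaft(ims,o,t):
    """line through predicted origin o / tip t refined from both images; returns fitted points at 20mm and 185mm and px rms"""
    obs=[];o=np.array(o);t=np.array(t)
    for n in ims:
        im,K,E=ims[n]; f=im.astype(float); g=f[...,0]-f[...,2]  # table is tan: R-B large, steel ~0
        for s in np.linspace(.12,.9,60):
            p=proj(K,E,[o+(t-o)*s])[0];d=np.diff(proj(K,E,[o,t]),axis=0)[0];nrm=np.array([-d[1],d[0]])/np.hypot(*d)
            k=np.arange(-4,4.01,.25);q=p+k[:,None]*nrm
            a=cv2.remap(g.astype(np.float32),q[None,:,0].astype(np.float32),q[None,:,1].astype(np.float32),cv2.INTER_LINEAR)[0]
            w=np.clip(np.median(a)-a-8,0,None); 
            if w.sum()>20: obs.append((n,s,p+nrm*(w*k).sum()/w.sum(),nrm))
    def res(x):
        A=o+[x[0],0,x[1]] ; B=t+[x[2],0,x[3]]
        return [ (proj(ims[n][1],ims[n][2],[A+(B-A)*s])[0]-q)@nr for n,s,q,nr in obs]
    r=least_squares(res,np.zeros(4),loss="soft_l1",f_scale=.3)
    x=r.x;print("obs",{n:sum(b[0]==n for b in obs) for n in ims},"med abs px",np.median(np.abs(res(x))))
    for n in ims: print(n,"mean res",np.mean([v for v,b in zip(res(x),obs) if b[0]==n]))
    return o+[x[0],0,x[1]],t+[x[2],0,x[3]]
E
python3 - <<'E'
from shaft import *
ims={}
for n in("top","scene"):
    c=optics.camera(n);ims[n]=(c["img"],c["intrinsics"],c["extrinsics"])
G=np.array([.5278,.0038]);w=np.radians(19.2);Y=np.array([-np.sin(w),np.cos(w)])
A,B=shaft(ims,[*(G+.29*Y),.078],[*(G+.09*Y),.078])
print(A,B,"yaw",np.degrees(np.arctan2(*(B-A)[1::-1])))
X=np.array([Y[1],-Y[0]])
for P in(A,B): print("guide x,y",(P[:2]-G)@X,(P[:2]-G)@Y,P[2])
E
```

```text
obs {'top': 60, 'scene': 60} med abs px 0.05231644890522437
top mean res 0.0005732601190428095
scene mean res -0.00010189696834353897
[0.4297 0.2777 0.0785] [0.4958 0.0888 0.0781] yaw -70.69901159482015
guide x,y -0.0025898075118940714 0.29090186639456134 0.07853830681915486
guide x,y -0.002237074605450893 0.09077903180043956 0.07811120131385219
```

The shaft is level at z=0.078, 2.4 mm off laterally. Before inserting, I'll check the ring 1 hole in the scene image numerically.

```bash
python3 - <<'E'
from h import *
im,K,E=cam("scene")
G=np.array([.5278,.0038]);w=np.radians(19.2);R=np.array([[np.cos(w),-np.sin(w)],[np.sin(w),np.cos(w)]])
P=lambda x,y,z:[*(G+R@[x,y]),z]
print("hole c, top,bot, ringtop, fingertops in L/R -y, bed mid",proj(K,E,[P(0,-.0265,.046),P(0,-.0265,.056),P(0,-.0265,.036),P(0,-.0265,.077),P(-.016,-.0335,.064),P(.016,-.0335,.064),P(0,-.064,.012)]).round(1).tolist())
for v in range(184,222):
    print(v,' '.join('%3d,%3d'%tuple(im[v,u,1:]) for u in range(299,321)))
E
```

```text
hole c, top,bot, ringtop, fingertops in L/R -y, bed mid [[309.3, 203.1], [309.2, 200.0], [309.5, 206.3], [308.9, 193.3], [306.7, 199.8], [314.7, 196.4], [318.8, 217.4]]
184  57, 46   0,  1   5,  5   5,  6  11, 12   9, 10   9, 11  10, 10  21, 22  28, 26  25, 19  21, 18  24, 20  26, 22  23, 19  22, 19  21, 19  26, 22  24, 20  24, 21  21, 18  18, 17
185 100, 85  46, 40  32, 28  24, 22  20, 16  21, 20  12, 12   5,  6  14, 14  27, 22  25, 22  25, 22  25, 22  23, 20  23, 19  21, 16  18, 16  18, 16  18, 15  15, 13  31, 26  49, 46
186  76, 67  72, 58  67, 51  99, 69 119, 83 119, 84  94, 64  74, 55  40, 32  21, 19  27, 23  25, 22  23, 21  21, 19  26, 24  88, 72 105, 86 106, 87 107, 88 105, 86 114, 94 120,102
187  34, 25 111, 76 129, 89 155,107 170,119 172,121 156,109 147,104 108, 77  49, 35  17, 18  18, 18  14, 12   6,  9  85, 71 146,121 158,131 158,131 158,133 160,135 159,132 158,132
188 124, 86 155,109 168,119 167,119 144,100 124, 86 120, 83 119, 82 109, 76  53, 38  20, 22  40, 41  92, 77 104, 86 142,118 155,129 154,129 153,128 154,129 154,129 156,130 154,128
189 170,120 165,116 144,100 121
[... 5208 characters left out ...]
  88, 56  87, 56  80, 51 123, 75 126, 79 100, 61  90, 56  96, 59 100, 60 109, 66 106, 77 135,118 140,128 151,145 162,153 156,144 144,130 132,117 131,110 109, 98
219  85, 53  83, 52  85, 54  85, 53  82, 51 125, 77 129, 82  70, 44  78, 47  94, 58  96, 61  97, 62 127,111 158,154 136,123 138,110 134, 99 122, 83 103, 66 106, 64 104, 63  89, 71
220  94, 60  84, 53  83, 51  86, 54  82, 51 121, 75 126, 79  86, 53 113, 70 129, 81 121, 75 109, 72 137,125 141,134 130, 96 146, 88 140, 84 124, 74  98, 60 122, 88 126, 97 124,101
221 117, 72 108, 67  94, 59  87, 55  82, 52 119, 74 121, 76 103, 65 122, 77 131, 83 143, 88 119, 79 129,119 115, 97 124, 77 130, 79 105, 65 121, 89 115, 91 142,118 157,131 157,131
```

The hole spans v≈199.3–205.5 at u≈309, within 0.7 px of the prediction, so the guide pose holds. Lower to axis height 50 mm, correct sideways by 2.4 mm, then advance.

servo_tool --increments '[{"x":0,"y":1.2,"z":14,"roll":0,"hand":10},{"x":0,"y":2.4,"z":28.2,"roll":0,"hand":10},{"x":0,"y":2.4,"z":28.2,"roll":0,"hand":10},{"x":0,"y":2.4,"z":28.2,"roll":0,"hand":10},{"x":-15,"y":2.4,"z":28.2,"roll":0,"hand":10},{"x":-30,"y":2.4,"z":28.2,"roll":0,"hand":10},{"x":-45,"y":2.4,"z":28.2,"roll":0,"hand":10},{"x":-50,"y":2.4,"z":28.2,"roll":0,"hand":10},{"x":-50,"y":2.4,"z":28.2,"roll":0,"hand":10},{"x":-50,"y":2.4,"z":28.2,"roll":0,"hand":10}]'

```text
time: 8.1
ee_pos: [0.4398, 0.264, 0.0154]
ee_rot: [180.0, -0.0, 109.1]
contact_force: [0.1, -0.3, -1.0]
finger_gap: 0.199
gripper_force: 98.1
```

```bash
cat > chk.py <<'E'
import sys
from shaft import *
y,z=float(sys.argv[1]),float(sys.argv[2])
ims={}
for n in("top","scene"):
    c=optics.camera(n);ims[n]=(c["img"],c["intrinsics"],c["extrinsics"])
G=np.array([.5278,.0038]);w=np.radians(19.2);Y=np.array([-np.sin(w),np.cos(w)]);X=np.array([Y[1],-Y[0]])
D=float(sys.argv[3]) if len(sys.argv)>3 else .2
A,B=shaft(ims,[*(G+y*Y),z],[*(G+(y-D)*Y),z])
for P in(A,B): print("guide x,y",(P[:2]-G)@X,(P[:2]-G)@Y,P[2])
E
python3 chk.py .241 .05 .16
```

```text
obs {'top': 60, 'scene': 60} med abs px 0.0646879710786398
top mean res -0.0025024403439259453
scene mean res -8.248738313415769e-05
guide x,y 0.0005752046833478595 0.24079969253640543 0.05036122295672625
guide x,y 0.0009129832284362792 0.08068206560188614 0.04995976861769732
```

The axis is at z=50 mm with 0.7 mm lateral offset. Inserting.

servo_tool --increments '[{"x":-10,"y":-0.7,"z":0,"roll":0,"hand":10},{"x":-20,"y":-0.7,"z":0,"roll":0,"hand":10},{"x":-30,"y":-0.7,"z":0,"roll":0,"hand":10},{"x":-40,"y":-0.7,"z":0,"roll":0,"hand":10},{"x":-50,"y":-0.7,"z":0,"roll":0,"hand":10},{"x":-60,"y":-0.7,"z":0,"roll":0,"hand":10},{"x":-70,"y":-0.7,"z":0,"roll":0,"hand":10},{"x":-80,"y":-0.7,"z":0,"roll":0,"hand":10},{"x":-80,"y":-0.7,"z":0,"roll":0,"hand":10}]'

```text
time: 9.1
ee_pos: [0.4658, 0.1872, 0.0153]
ee_rot: [180.0, 0.0, 109.1]
contact_force: [-0.9, 0.1, -1.8]
finger_gap: 0.195
gripper_force: 98.1
```

```bash
python3 chk.py .161 .05 .08; python3 fit.py | head -1; python3 - <<'E'
from h import *
im,K,E=cam("scene")
for v in range(190,216): print(v,' '.join('%3d,%3d'%tuple(im[v,u,1:]) for u in range(299,321)))
E
```

```text
obs {'top': 60, 'scene': 60} med abs px 0.05313628592007006
top mean res -0.001790022081764378
scene mean res -4.1714404130461606e-05
guide x,y 0.00017216676080832684 0.16094004519057098 0.04980396924421072
guide x,y 2.1893130048436645e-05 0.08099237600548623 0.05019228961224681
[0.5282 0.0042] 19.250163287073786 15.182456066469227 24.73498194518718
190 166,117 144,101  80, 57  46, 34  95, 66 122, 84 140, 99 159,112 167,117 167,117 153,106 141,100 155,121 152,123 157,120 156,127 153,128 150,125 151,126 150,125 153,127 154,128
191 138, 97  79, 55  49, 37 108, 76 161,113 169,119 164,116 164,115 164,115 166,117 166,115 165,115 167,121 137,100 134, 88 153,121 157,132 150,121 143,117 151,126 155,130 152,127
192  72, 50  41, 30 110, 78 154,109 165,115 165,116 167,117 144,101 124, 86 116, 81 114, 79 115, 79 124, 85  94, 63  84, 51 134,102 154,119 136, 96 131, 97 150,124 156,131 150,124
193  33, 26 106, 73 157,112 164,115 164,115 153,107 128, 88  75, 50  51, 37  66, 47  93, 65 108, 76 115, 82  98, 67  86, 56 121, 81 136, 88 120, 74 105, 74 137,110 153,118 140,101
194  67, 49 146,102 165,118 
[... 3231 characters left out ...]
 118, 74 123, 77 121, 75 112, 69 111, 67 102, 67 125, 87 128, 88 121, 79 133, 84 138, 87 135, 85 133, 84 130, 83 129, 80 124, 78 125, 79 130, 81 136, 86 137, 87
213 115, 71 120, 75 119, 74 128, 80 116, 73  97, 60  99, 61  94, 59  91, 59  79, 50 109, 66 134, 84 141, 88 142, 90 138, 86 135, 85 130, 82 128, 81 129, 82 128, 80 127, 79 126, 79
214  96, 60 111, 71 111, 66 132, 83 120, 74  94, 58 113, 71 106, 65  94, 59  94, 60  98, 62 112, 71 120, 73 125, 77 128, 81 136, 85 140, 90 136, 84 136, 86 127, 78 115, 72 118, 73
215  88, 54  84, 53  91, 57 106, 66 106, 66 121, 76 132, 84 113, 70 100, 61  98, 62 100, 62  98, 61  97, 59 101, 64 102, 63 118, 74 131, 82 137, 86 134, 82 126, 76 116, 70 109, 65
```

The steel shaft shows through ring 1's hole at (309,202), so all four rings are threaded with negligible force. Now the last 66 mm.

servo_tool --increments '[{"x":-12,"y":0,"z":0,"roll":0,"hand":10},{"x":-24,"y":0,"z":0,"roll":0,"hand":10},{"x":-36,"y":0,"z":0,"roll":0,"hand":10},{"x":-48,"y":0,"z":0,"roll":0,"hand":10},{"x":-60,"y":0,"z":0,"roll":0,"hand":10},{"x":-66,"y":0,"z":0,"roll":0,"hand":10},{"x":-66,"y":0,"z":0,"roll":0,"hand":10},{"x":-66,"y":0,"z":0,"roll":0,"hand":10}]'

```text
time: 10.15
ee_pos: [0.4868, 0.1259, 0.0152]
ee_rot: [-180.0, -0.0, 109.1]
contact_force: [0.3, -0.9, -1.2]
finger_gap: 0.2
gripper_force: 98.1
```

servo_tool --increments '[{"x":0,"y":0,"z":-4,"roll":0,"hand":10},{"x":0,"y":0,"z":-8,"roll":0,"hand":10},{"x":0,"y":0,"z":-13,"roll":0,"hand":10},{"x":0,"y":0,"z":-20,"roll":0,"hand":10},{"x":0,"y":0,"z":-28,"roll":0,"hand":10},{"x":0,"y":0,"z":-38,"roll":0,"hand":10},{"x":0,"y":0,"z":-48,"roll":0,"hand":10},{"x":0,"y":0,"z":-58,"roll":0,"hand":10},{"x":0,"y":0,"z":-68,"roll":0,"hand":10},{"x":0,"y":0,"z":-78,"roll":0,"hand":10}]'

```text
time: 11.15
ee_pos: [0.487, 0.126, 0.0942]
ee_rot: [180.0, 0.0, 109.2]
contact_force: [-0.3, -0.7, -2.4]
finger_gap: 0.196
gripper_force: 98.0
```

Lifted. Move above the free notch pair at axis height ~155 mm.

```bash
python3 mv.py 487 126.2 119.8 109.2 503.8 -150.3 119.8 85.4
```

```text
x -266.6 y -75.1 z 0.0 roll 23.8 rows>=5.5 / 2.8
```

servo_tool --increments '[{"x":0,"y":0,"z":-14,"roll":0,"hand":10},{"x":0,"y":0,"z":-27,"roll":0,"hand":10},{"x":0,"y":0,"z":-27,"roll":0,"hand":10}]'

```text
time: 11.45
ee_pos: [0.4889, 0.1262, 0.1227]
ee_rot: [179.7, 0.1, 109.2]
contact_force: [0.7, -0.9, -1.5]
finger_gap: 0.192
gripper_force: 98.1
```

servo_tool --increments '[{"x":-20,"y":-5.6,"z":0,"roll":2,"hand":10},{"x":-50,"y":-14,"z":0,"roll":5,"hand":10},{"x":-85,"y":-24,"z":0,"roll":8,"hand":10},{"x":-120,"y":-34,"z":0,"roll":11,"hand":10},{"x":-155,"y":-43.7,"z":0,"roll":14,"hand":10},{"x":-190,"y":-53.5,"z":0,"roll":17,"hand":10},{"x":-220,"y":-62,"z":0,"roll":20,"hand":10},{"x":-245,"y":-69,"z":0,"roll":22,"hand":10},{"x":-260,"y":-73.2,"z":0,"roll":23.3,"hand":10},{"x":-266.6,"y":-75.1,"z":0,"roll":23.8,"hand":10}]'

```text
time: 12.45
ee_pos: [0.5033, -0.1516, 0.1199]
ee_rot: [-180.0, -0.0, 85.2]
contact_force: [0.8, 0.4, -2.3]
finger_gap: 0.197
gripper_force: 98.1
```

servo_tool --increments '[{"x":0,"y":0.1,"z":0,"roll":0,"hand":10},{"x":0,"y":0.1,"z":0,"roll":0,"hand":10},{"x":0,"y":0.1,"z":0,"roll":0,"hand":10},{"x":0,"y":0.1,"z":0,"roll":0,"hand":10},{"x":0,"y":0.1,"z":0,"roll":0,"hand":10}]'

```text
time: 12.95
ee_pos: [0.5035, -0.1498, 0.1202]
ee_rot: [-180.0, -0.0, 85.4]
contact_force: [-0.2, 0.4, -1.3]
finger_gap: 0.195
gripper_force: 98.1
```

```bash
python3 - <<'E'
from h import *
s=env.state();print(s["ee_pos"],s["ee_rot"])
w=np.radians(-4.6);Yr=np.array([-np.sin(w),np.cos(w)]);N=np.array([.4934,-.2798])
out=[]
for n,wd,ht in(("top",130,90),("scene",190,120)):
    im,K,E=cam(n);np.save(f"pics/{n}_rk.npy",im)
    z=.155
    print(n,proj(K,E,[[*(N+.095*Yr),z],[*(N-.105*Yr),z],[*N,z]]).round(1).tolist())
    c=proj(K,E,[[*N,.1]])[0].astype(int);u0,v0=c[0]-wd//2,c[1]-ht//2;print(u0,v0)
    out.append(cv2.resize(im[v0:v0+ht,u0:u0+wd,::-1],(400,400 if 0 else int(400*ht/wd)),interpolation=cv2.INTER_CUBIC))
cv2.imwrite("pics/r1.png",np.vstack(out));print([o.shape for o in out])
E
```

```text
[ 0.50351416 -0.14981439  0.12024964] [-1.79999726e+02 -4.94901870e-03  8.54236827e+01]
top [[352.8, 214.0], [438.7, 219.6], [393.6, 216.6]]
324 173
scene [[322.3, 189.3], [358.9, 223.1], [338.0, 203.8]]
243 165
[(276, 400, 3), (252, 400, 3)]
```

View pics/r1.png

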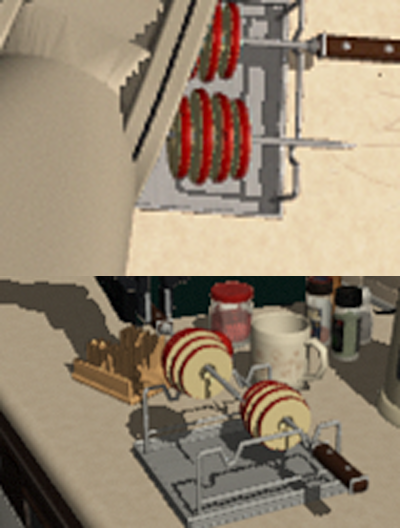

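All four rings are on the skewer, hanging freely: in top at (388,217), tip at ~(438,221). In scene the tip is at ~(358,221). I'll measure the tip precisely against the notch positions.

```bash
python3 - <<'E'
from h import *
w=np.radians(-4.6);Y=np.array([-np.sin(w),np.cos(w)]);X=np.array([Y[1],-Y[0]]);N=np.array([.4934,-.2798])
im0=cv2.imread("pics/top0.png")[:,:,::-1];im=np.load("pics/top_rk.npy");sc=np.load("pics/scene_rk.npy")
c=optics.camera("top");K,E=c["intrinsics"],c["extrinsics"];c=optics.camera("scene");Ks,Es=c["intrinsics"],c["extrinsics"]
P=lambda x,y,z:[*(N+x*X+y*Y),z]
print("top: tip,-.085 ",proj(K,E,[P(0,-.105,.155),P(0,-.09,.155)]).round(1).tolist())
print("top notch -y bottom",proj(K,E,[P(0,-.08,.07),P(-.012,-.08,.09),P(.012,-.08,.09)]).round(1).tolist(),"+y",proj(K,E,[P(0,.08,.07),P(-.012,.08,.09),P(.012,.08,.09)]).round(1).tolist())
print("scene: tip,-.06,-.035",proj(Ks,Es,[P(0,-.105,.155),P(0,-.06,.155),P(0,-.035,.155)]).round(1).tolist())
print("R-B top rk");
for v in range(214,226): print(v,' '.join('%4d'%(int(im[v,u,0])-int(im[v,u,2])) for u in range(420,441)))
print("top0 G notch")
for v in range(210,236): print(v,' '.join('%4d'%im0[v,u,1] for u in range(412,426)),' | ',' '.join('%4d'%im0[v,u,1] for u in range(350,364)))
print("scene rk G")
for v in range(203,226): print(v,' '.join('%4d'%sc[v,u,1] for u in range(338,363)))
E
```

```text
top: tip,-.085  [[438.7, 219.6], [432.2, 219.1]]
top notch -y bottom [[418.4, 222.1], [420.4, 226.2], [420.6, 216.6]] +y [[355.8, 218.0], [356.3, 222.0], [356.8, 212.4]]
scene: tip,-.06,-.035 [[358.9, 223.1], [349.4, 214.3], [344.5, 209.8]]
R-B top rk
214    4   21   57   57   55   57   52   52   51   51   52   54   51   51   53   53   53   53   48   54   53
215    4   19   61   58   54   56   52   52   48   52   55   54   53   52   52   56   54   51   49   54   55
216    3   20   61   56   52   54   50   49   49   52   53   53   51   50   53   52   53   52   54   57   55
217    4   10   61   54   60   57   57   53   53   56   52   51   49   50   49   53   53   53   55   55   49
218    9    9   22   33   31   30   43   44   42   45   47   58   56   50   53   56   56   59   56   51   50
219   13   15   12   10   12   14   11   11   11    7   12    9    9   19   21   44   42   51   48   46   50
220   22   32   25   23   26   19   17   15   18   19   14   16   17   15   14    9   11    8   18   27   53
221   55   57   58   55   58   57   54   56   54   53   44   43   40   41   43   45  
[... 6598 characters left out ...]
   99   99  116  122  125  148  150   87   19   72  108
221  177  180  123   81   81  154  174  170  160  153  152  152  154  156  139  103  111  121  119  149  117   39   43   96   63
222  178  180  123   78   95  152  165  156  153  154  156  156  153  155  157  139  117  102  133  140   75   19   70   52    6
223  165  169  137  118  133  151  157  155  158  154  156  154  156  158  159  161  111   60   95  111   60   44   48   18   66
224  151  151  152  154  155  156  131  144  155  156  132  118  120  120  119  120  115  113  116   98   86   69   28   16  138
225  153  155  155  155  154  156  130  115  144  159  133   80   99  116  110  110  144  162  152   72   94   71   11   78  140
```

Tip, shaft height and notches all agree within ~1.5 mm. Lowering.

servo_tool --increments '[{"x":0,"y":-0.6,"z":12,"roll":0,"hand":10},{"x":0,"y":-0.6,"z":26,"roll":0,"hand":10},{"x":0,"y":-0.6,"z":40,"roll":0,"hand":10},{"x":0,"y":-0.6,"z":52,"roll":0,"hand":10},{"x":0,"y":-0.6,"z":60,"roll":0,"hand":10},{"x":0,"y":-0.6,"z":66,"roll":0,"hand":10},{"x":0,"y":-0.6,"z":71,"roll":0,"hand":10},{"x":0,"y":-0.6,"z":74,"roll":0,"hand":10},{"x":0,"y":-0.6,"z":76,"roll":0,"hand":10},{"x":0,"y":-0.6,"z":76,"roll":0,"hand":10}]'

```text
time: 14.15
ee_pos: [0.503, -0.1505, 0.0443]
ee_rot: [180.0, 0.0, 85.4]
contact_force: [0.2, 0.3, -1.9]
finger_gap: 0.198
gripper_force: 98.1
```

servo_tool --increments '[{"x":0,"y":0,"z":1.5,"roll":0,"hand":10},{"x":0,"y":0,"z":3,"roll":0,"hand":10},{"x":0,"y":0,"z":4,"roll":0,"hand":10},{"x":0,"y":0,"z":5,"roll":0,"hand":10},{"x":0,"y":0,"z":5,"roll":0,"hand":10},{"x":0,"y":0,"z":5,"roll":0,"hand":10}]'

```text
time: 14.75
ee_pos: [0.5039, -0.1508, 0.0396]
ee_rot: [179.9, 0.0, 85.4]
contact_force: [2.0, -0.6, -0.8]
finger_gap: 0.2
gripper_force: 98.3
```

servo_tool --increments '[{"x":0,"y":0,"z":0.7,"roll":0,"hand":10},{"x":0,"y":0,"z":1.4,"roll":0,"hand":10},{"x":0,"y":0,"z":1.4,"roll":0,"hand":10},{"x":0,"y":0,"z":1.4,"roll":0,"hand":10}]'

```text
time: 15.15
ee_pos: [0.504, -0.1508, 0.0385]
ee_rot: [179.9, 0.0, 85.4]
contact_force: [3.0, 1.0, 2.5]
finger_gap: 0.199
gripper_force: 98.8
```

```bash
python3 - <<'E'
from h import *
s=env.state();print(s["ee_pos"],s["contact_force"],s["moment"])
w=np.radians(-4.6);Y=np.array([-np.sin(w),np.cos(w)]);N=np.array([.4934,-.2798])
for n in("top","scene"):
    im,K,E=cam(n)
    print(n,proj(K,E,[[*(N-.105*Y),.0735],[*(N-.09*Y),.0735]]).round(1).tolist())
    if n=="top":
        for v in range(216,230): print(v,' '.join('%4d'%(int(im[v,u,0])-int(im[v,u,2])) for u in range(416,435)))
E
```

```text
[ 0.50400789 -0.15083455  0.03848352] [3.00251291 0.95728411 2.50988802] [-0.0224239  -0.69000024  0.09813082]
top [[428.6, 222.6], [422.7, 222.2]]
216   21   56   55   60    3   20   59   54   54   50   47   48   49   51   53   52   52   53   51
217   20   53   53   58   -1   12   57   51   56   53   51   49   48   51   52   49   49   48   48
218   19   56   57   29    8   38   57   53   50   50   50   52   51   54   53   54   50   49   50
219   14   60   43    1   20   52   54   56   55   53   52   50   53   51   54   54   51   52   50
220   33   63   13    7   33   57   56   57   57   55   56   53   53   54   55   54   50   51   48
221   12   31    6   12   37   46   48   47   56   57   59   58   56   55   56   52   49   48   49
222   15   15   11   10   10   11    8    7    9   20   19   32   48   54   54   54   52   51   51
223   18   29    9   17   26   25   18   18   18   23   21   21   22   37   52   57   58   54   51
224   34   54    5   30   59   59   55   53   57   56   58   57   58   60   60   57   61   58   53
225   34   62   12   10   40   51   51   55   53   56   57   54   57   58   58   56   54   56   53
226   26   55   41    8   11   40   55   54   57   51   51   52   52   59   54   53   53   51   53
227   24   55   57   34   12   30   57   55   54   51   48   50   52   55   53   54   54   54   53
228   32   58   56   29   10   34   52   54   53   50   54   53   53   55   53   46   46   47   54
229   30   56   59   29   12   43   54   52   52   53   55   54   53   55   53   53   53   56   53
scene [[358.6, 257.6], [355.5, 254.2]]
```

The skewer sits centred in the -y notch (v≈222.4). A small +x side force suggests nudging 0.8 mm +x and going down 0.8 mm.

servo_tool --increments '[{"x":0,"y":0.8,"z":0,"roll":0,"hand":10},{"x":0,"y":0.8,"z":0.4,"roll":0,"hand":10},{"x":0,"y":0.8,"z":0.8,"roll":0,"hand":10},{"x":0,"y":0.8,"z":0.8,"roll":0,"hand":10}]'

```text
time: 15.65
ee_pos: [0.504, -0.1508, 0.0377]
ee_rot: [180.0, 0.0, 85.4]
contact_force: [1.6, 0.8, 7.4]
finger_gap: 0.196
gripper_force: 99.3
```

servo_tool --increments '[{"x":0,"y":0,"z":0,"roll":0,"hand":18},{"x":0,"y":0,"z":0,"roll":0,"hand":20},{"x":0,"y":0,"z":0,"roll":0,"hand":23},{"x":0,"y":0,"z":0,"roll":0,"hand":27},{"x":0,"y":0,"z":0,"roll":0,"hand":32},{"x":0,"y":0,"z":0,"roll":0,"hand":38},{"x":0,"y":0,"z":0,"roll":0,"hand":42},{"x":0,"y":0,"z":0,"roll":0,"hand":42}]' --grip_force 25

```text
time: 16.45
ee_pos: [0.5033, -0.1504, 0.0368]
ee_rot: [-180.0, -0.0, 85.4]
contact_force: [-0.0, 0.4, 1.4]
finger_gap: 0.493
gripper_force: 0.0
```

servo_tool --increments '[{"x":0,"y":0,"z":-4,"roll":0,"hand":42},{"x":0,"y":0,"z":-12,"roll":0,"hand":42},{"x":0,"y":0,"z":-22,"roll":0,"hand":42},{"x":0,"y":0,"z":-40,"roll":0,"hand":42},{"x":0,"y":0,"z":-70,"roll":0,"hand":42},{"x":0,"y":0,"z":-105,"roll":0,"hand":42},{"x":0,"y":0,"z":-140,"roll":0,"hand":42},{"x":0,"y":0,"z":-160,"roll":0,"hand":42},{"x":0,"y":0,"z":-160,"roll":0,"hand":42}]'

```text
time: 17.35
ee_pos: [0.5067, -0.1518, 0.2021]
ee_rot: [179.5, 0.2, 85.4]
contact_force: [0.1, -0.2, -0.1]
finger_gap: 0.492
gripper_force: 0.0
```

servo_tool --increments '[{"x":30,"y":0,"z":0,"roll":0,"hand":42},{"x":70,"y":0,"z":0,"roll":0,"hand":42},{"x":110,"y":0,"z":0,"roll":0,"hand":42},{"x":150,"y":0,"z":0,"roll":0,"hand":42},{"x":190,"y":0,"z":0,"roll":0,"hand":42},{"x":225,"y":0,"z":0,"roll":0,"hand":42},{"x":250,"y":0,"z":0,"roll":0,"hand":42},{"x":250,"y":0,"z":0,"roll":0,"hand":42},{"x":250,"y":0,"z":0,"roll":0,"hand":42}]'

```text
time: 18.25
ee_pos: [0.5232, 0.0988, 0.1963]
ee_rot: [-179.9, 0.0, 85.4]
contact_force: [0.3, -0.9, -0.4]
finger_gap: 0.49
gripper_force: 0.0
```

```bash
python3 - <<'E'
from h import *
a=cam("top")[0][165:255,310:450,::-1];b=cam("scene")[0][165:285,260:420,::-1]
f=lambda i:cv2.resize(i,(450,int(450*i.shape[0]/i.shape[1])),interpolation=cv2.INTER_CUBIC)
o=np.vstack([f(a),f(b)])[:600];cv2.imwrite("pics/end.png",o);print(o.shape)
E
```

```text
(600, 450, 3)
```

View pics/end.png

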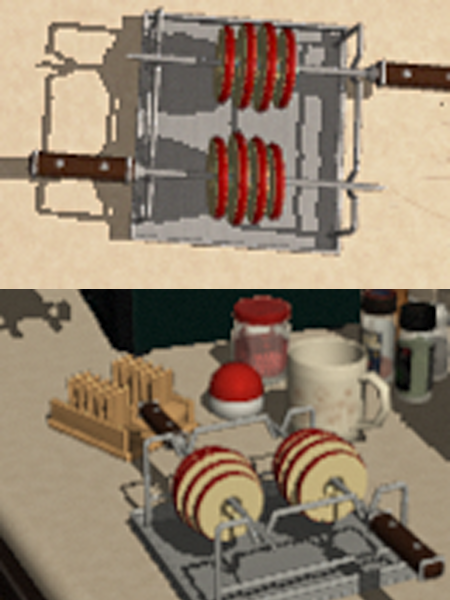

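The final picture shows the skewer level in both empty notches, handle on the +y side at (85,165). The four rings hang between the wire ends, and the loaded skewer and surrounding things are unmoved. Handing in.

```bash
python3 -c "
from cell import env
print(env.close_job())"
```

```text
the job is handed in; nothing more can be done
None
```

The job is handed in at about 18 s of robot time: the skewer rests in both empty notches of the drying rack with all four apple rings hanging between the wire ends, and the last camera picture shows the loaded skewer and the things round about undisturbed.

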